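Heft three tins: lightest onto the riser, heaviest held up

TASK

Three look-alike closed tins stand on the grey mat on the shop counter, each with a paperweight of a different weight inside: find out by feel which is lightest and which is heaviest. First stand the lightest upright and centred on top of the stack of beech riser blocks, the display place, then pick up the heaviest and hold it up, upright and still, at least 15 cm clear of the counter, to show it to a customer: finish while holding it. Leave the third tin standing on the mat, set tins down gently instead of dropping or tipping them, and leave the other goods where they are.

Things in the scene. Friction and masses are not known exactly. Their poses are not given: they have to be found in the camera images.
- tin_a: one of three closed tins that look alike: round, green, cream paper band, brass-coloured lid; diameter 52 mm, height 78 mm, rigid, lid fixed. Stands on the grey mat, underside 3 mm above the counter. Origin: centre of its underside; z up. With the paperweight inside (a few mm of play) it weighs 0.08 to 0.8 kg, any two tins differ by at least 0.15 kg; the weights change tins every time
- tin_b: one of three closed tins that look alike: round, green, cream paper band, brass-coloured lid; diameter 52 mm, height 78 mm, rigid, lid fixed. Stands on the grey mat, underside 3 mm above the counter. Origin: centre of its underside; z up. With the paperweight inside (a few mm of play) it weighs 0.08 to 0.8 kg, any two tins differ by at least 0.15 kg; the weights change tins every time
- tin_c: one of three closed tins that look alike: round, green, cream paper band, brass-coloured lid; diameter 52 mm, height 78 mm, rigid, lid fixed. Stands on the grey mat, underside 3 mm above the counter. Origin: centre of its underside; z up. With the paperweight inside (a few mm of play) it weighs 0.08 to 0.8 kg, any two tins differ by at least 0.15 kg; the weights change tins every time
- riser: a stack of three square beech blocks, pale wood, 62 x 62 mm and 57 mm tall in all, fixed on the grey mat; origin: centre of its underside, z up, x and y along its sides
- riser_seat (a point): the centre of the flat top of the beech stack, 57 mm above the mat, 60 mm above the counter; a tin may stand here
- mat: thin flat grey counter mat, 212x407 mm and 3 mm thick, fixed on the counter; the tins and the riser stack stand on it; origin: centre of its underside, long side along y
- stapler: pale green stapler, 33x132x34 mm, loose, lying left of the mat near the far edge of the counter; to be left alone; origin: centre of its underside, long side along y
- tape_runner: blue and white tape runner, 17x82x24 mm, loose, lying just beyond the left end of the mat; to be left alone; origin: centre of its underside, long side along y
- eraser: red eraser, 25x42x14 mm, loose, lying on the far right of the mat; to be left alone; origin: centre of its underside, long side along y
- clip: gold-coloured metal desk clip, 28x82x33 mm, loose, far left on the counter; to be left alone; origin: centre of its underside, long side along y

How it is judged:
On the way:
1. the lightest tin stands upright and centred on the beech riser stack and has been let go (((horizontal distance between tin_a and riser_seat below 0.02 m and z of tin_a in the frame of riser_seat between -0.004 and 0.006 m and angle between tin_a's own z axis and vertical below 0.1 rad and contact force between tin_a and the fingers below 0.1 N and contact force between tin_a and riser between 0.3 and 2.2 N and linear speed of tin_a below 0.03 m/s) or (horizontal distance between tin_b and riser_seat below 0.02 m and z of tin_b in the frame of riser_seat between -0.004 and 0.006 m and angle between tin_b's own z axis and vertical below 0.1 rad and contact force between tin_b and the fingers below 0.1 N and contact force between tin_b and riser between 0.3 and 2.2 N and linear speed of tin_b below 0.03 m/s) or (horizontal distance between tin_c and riser_seat below 0.02 m and z of tin_c in the frame of riser_seat between -0.004 and 0.006 m and angle between tin_c's own z axis and vertical below 0.1 rad and contact force between tin_c and the fingers below 0.1 N and contact force between tin_c and riser between 0.3 and 2.2 N and linear speed of tin_c below 0.03 m/s))), for 0.2 s.
At the end, for the whole second after the job is handed in: heaviest tin gripped, still, within 20 degrees of upright, underside over 12 cm above the counter, touching neither riser nor tins; lightest upright on the riser, let go, within 20 mm of its middle; third tin upright on the mat, let go (((height (world z) of tin_a above 0.12 m and angle between tin_a's own z axis and vertical below 0.35 rad and linear speed of tin_a below 0.04 m/s and contact force between tin_a and the fingers above 3 N and contact force between tin_a and riser below 0.1 N and contact force between tin_a and tin_b below 0.1 N and contact force between tin_a and tin_c below 0.1 N) or (height (world z) of tin_b above 0.12 m and angle between tin_b's own z axis and vertical below 0.35 rad and linear speed of tin_b below 0.04 m/s and contact force between tin_b and the fingers above 3 N and contact force between tin_b and riser below 0.1 N and contact force between tin_b and tin_a below 0.1 N and contact force between tin_b and tin_c below 0.1 N) or (height (world z) of tin_c above 0.12 m and angle between tin_c's own z axis and vertical below 0.35 rad and linear speed of tin_c below 0.04 m/s and contact force between tin_c and the fingers above 3 N and contact force between tin_c and riser below 0.1 N and contact force between tin_c and tin_a below 0.1 N and contact force between tin_c and tin_b below 0.1 N)) and ((horizontal distance between tin_a and riser_seat below 0.02 m and z of tin_a in the frame of riser_seat between -0.004 and 0.006 m and angle between tin_a's own z axis and vertical below 0.1 rad and contact force between tin_a and the fingers below 0.1 N and contact force between tin_a and riser between 0.3 and 2.2 N and linear speed of tin_a below 0.03 m/s) or (horizontal distance between tin_b and riser_seat below 0.02 m and z of tin_b in the frame of riser_seat between -0.004 and 0.006 m and angle between tin_b's own z axis and vertical below 0.1 rad and contact force between tin_b and the fingers below 0.1 N and contact force between tin_b and riser between 0.3 and 2.2 N and linear speed of tin_b below 0.03 m/s) or (horizontal distance between tin_c and riser_seat below 0.02 m and z of tin_c in the frame of riser_seat between -0.004 and 0.006 m and angle between tin_c's own z axis and vertical below 0.1 rad and contact force between tin_c and the fingers below 0.1 N and contact force between tin_c and riser between 0.3 and 2.2 N and linear speed of tin_c below 0.03 m/s)) and ((height (world z) of tin_a between -0.003 and 0.009 m and angle between tin_a's own z axis and vertical below 0.1 rad and contact force between tin_a and the fingers below 0.1 N and contact force between tin_a and mat between 2.2 and 4.6 N and linear speed of tin_a below 0.03 m/s) or (height (world z) of tin_b between -0.003 and 0.009 m and angle between tin_b's own z axis and vertical below 0.1 rad and contact force between tin_b and the fingers below 0.1 N and contact force between tin_b and mat between 2.2 and 4.6 N and linear speed of tin_b below 0.03 m/s) or (height (world z) of tin_c between -0.003 and 0.009 m and angle between tin_c's own z axis and vertical below 0.1 rad and contact force between tin_c and the fingers below 0.1 N and contact force between tin_c and mat between 2.2 and 4.6 N and linear speed of tin_c below 0.03 m/s))); the arm keeps its last pose, push and grip.
It fails at once if a tin is tipped by more than about 45 degrees (angle between any of tin_a, tin_b, tin_c's own z axis and vertical above 0.8 rad).
It fails at once if a tin is dropped (out of the fingers and moving faster than 0.5 m/s) ((linear speed of tin_a above 0.5 m/s and contact force between tin_a and the fingers below 0.1 N) or (linear speed of tin_b above 0.5 m/s and contact force between tin_b and the fingers below 0.1 N) or (linear speed of tin_c above 0.5 m/s and contact force between tin_c and the fingers below 0.1 N)).
It fails at once if one of the other goods is shifted by more than 4 cm (distance of any of stapler, tape_runner, eraser, clip from where it was at the start of the episode above 0.04 m).
It also fails if it takes over 72 s, if anything falls off the work surface, if the arm or the gripper's body presses on something with over 40 N, if the wrist force passes 120 N, or if a joint passes its speed limit or range.

ROBOT

A 6-joint arm with a two-finger parallel gripper is mounted at the origin on the work surface; the furniture and walls round the work are solid. World frame = base frame: x ahead of the robot, y to its left, z up, the work surface at z = 0. Lengths are in m, angles in rad, forces in N, time in s.
With the tool pointing down it reaches from about 0.3 to 0.775 m from the base axis. Payload 14.6 kg.
Tool frame: the origin (TCP) lies at the very end of the fingers, on their centre line; the grasp point (between the pads) lies 19 mm behind it; z points along the fingers, y is the line along which they close (so a half turn about z gives the same grasp; the last joint's range is limited). The gripper opens to 94 mm and grips with 3 to 60 N. Pads are 16 mm wide; open, the fingers measure 119 mm over their backs; the gripper's body (75 mm by 177 mm) begins 78 mm behind the grasp point.
Start: joints at [1.251, 0.3, 1.521, -0, 1.321, -0.067], TCP at [0.138, 0.533, 0.205] pointing down, gripper open.
Joint ranges: [-3.03, 3.03], [-0.79, 2.21], [0.23, 2.52], [-1.04, 4.18], [0, 3.07], [-2.55, 2.55]. Speed limits (rad/s): [2.22, 2.22, 2.57, 3.14, 3.14, 3.14].

INTERFACE

Orientations are given as [roll, pitch, yaw] about the fixed x, y, z axes, in that order (R = Rz(yaw) Ry(pitch) Rx(roll)).
In Python, from station import ctrl gives the robot as it stands.
- The arm moves only by the shell command python3 -m pendant 'ROWS' [OPENING] [FORCE]. ROWS is JSON, a list of rows, each a list of 2 entries, a list of its own where there are three numbers: the shift along the world's x, y, z in cm, then the turn about the world's z in rad. A call has 1 to 20 rows; each row shifts and turns the commanded pose from where the row before left it; what a row does not reach is not made up. A row lasts 1/12 s, in which the tool goes at most 41.7 mm and 7.16 degrees, less where a joint would pass 70% of its speed; a pose out of reach is approached as far as the arm can. A call is refused whole if a number of a shift passes 4.17 or a number of a turn 0.125, either way. A call with a gripper value outside its range is refused whole. OPENING is the opening, from 0 (shut) to 1 (fully open), set as the call begins (- or left out, the last holds). The fingers move at their own pace and stop on an object; FORCE is the grip in N (left out, the last holds). Time passes only in rows, so rows that do not move let the fingers close. It gives the time, the measured TCP pose, the force, the opening and the grip force at its end, in the units of the state.
- ctrl.get_obs(): the state, without advancing time (a new reading comes with each control period).
- ctrl.camera(name): name is "side" or "top"; returns a dict with "color" (400x640x3 uint8, red, green, blue), "intrinsics" (3x3 intrinsics, pixels), "k1" (the pictures are not rectified: a ray, as slopes to the right and down, at radius r is drawn at 1 + k1 r^2 times it, then the intrinsics apply), "camera_from_world" (4x4, takes a point from world to camera coordinates). Camera axes: x right, y down, z forward; pixel columns grow to the right and rows downward; lengths in m; the calibration is good to about 2 mm. A picture is of the moment at which its call begins. There is no depth.
- ctrl.hand_in(): hands the job in; it is judged then, once.
The state is a dict: "time_s": time; "qpos": joint angles; "joint_vel": joint speeds; "tau": joint torques, N m; "ee_pos": TCP position; "eef_rot": TCP orientation; "force": force on the tool from outside, world axes, zero at the start; "moment": the same for the moment, N m; "grip_width": finger opening in m; "grip_force": force on a finger pad.
Only numpy, scipy, OpenCV 4.12 (cv2) and the standard library are available. Lean on these libraries where they do the work, as an engineer would, in place of code of your own. Each camera call takes 0.05 s, during which the arm holds its last target. There are 200 camera calls.

## Working session

There is one attempt and no reset: what is moved stays moved. The work goes in short steps, Python scripts to look and compute and a shell command to move; the robot and the scene stay as the last step left them, time stands still between calls to the robot, and variables do not carry over. Pictures are saved under pics/ and viewed, at most 10 in all, crops included, and the job is handed in when it is done.

```bash
mkdir -p pics; ls; cat > h.py <<'E'
import numpy as np,cv2
from station import ctrl
def cam(n,f=None):
    c=ctrl.camera(n)
    if f: cv2.imwrite('pics/'+f,cv2.cvtColor(c['color'],cv2.COLOR_RGB2BGR))
    return c
def ray(c,u,v,z):
    K=np.array(c['intrinsics']);d=np.array([(u-K[0,2])/K[0,0],(v-K[1,2])/K[1,1]])
    s=d.copy()
    for _ in range(20): s=d/(1+c['k1']*(s@s))
    T=np.array(c['camera_from_world']);R=T[:3,:3];o=-R.T@T[:3,3];w=R.T@np.array([*s,1])
    return o+w*(z-o[2])/w[2]
E
python3 - <<'E'
from h import *
for n in('top','side'):
    c=cam(n,n+'0.png');T=np.array(c['camera_from_world']);print(n,-T[:3,:3].T@T[:3,3],T[2,:3],c['k1'])
o=ctrl.get_obs();print(o)
E
```

```text
pics
top [0.32428609 0.04821209 1.12966049] [ 0.19455984 -0.01506371 -0.98077498] -0.05415342455205406
side [ 0.42222148 -0.71003374  0.46553369] [ 0.12269399  0.87719763 -0.46418801] -0.01112619238215239
{'time_s': 0.1, 'qpos': array([ 1.25138824e+00,  3.00411771e-01,  1.52150971e+00, -3.38724843e-05,
        1.32068198e+00, -6.66031719e-02]), 'joint_vel': array([-0.00093308, -0.00065551, -0.00119206,  0.00078731, -0.00111398,
       -0.0010671 ]), 'tau': array([ 1.03213697e-03, -5.32659960e+01, -3.53285587e+01,  7.08943186e-02,
        2.35424400e-02, -5.58960767e-05]), 'ee_pos': array([0.13750781, 0.5322978 , 0.20494906]), 'eef_rot': array([-3.14058191e+00, -3.45354246e-05,  2.88879612e+00]), 'force': array([ 0.90073658, -0.56708107, -0.5583027 ]), 'moment': array([-0.03598255, -0.01737862, -0.07492979]), 'grip_force': 0.0, 'grip_width': 0.09409173423370784}
```

View pics/top0.png

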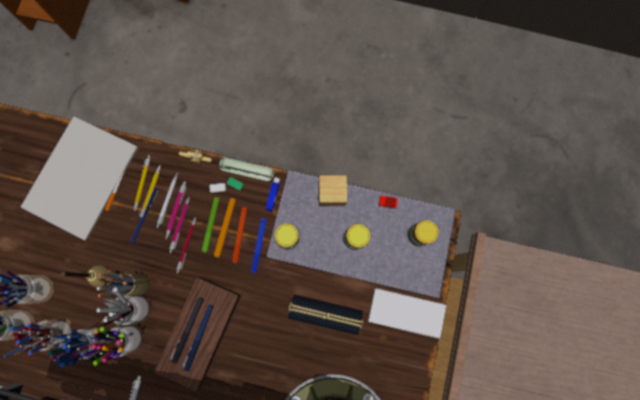

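View pics/side0.png

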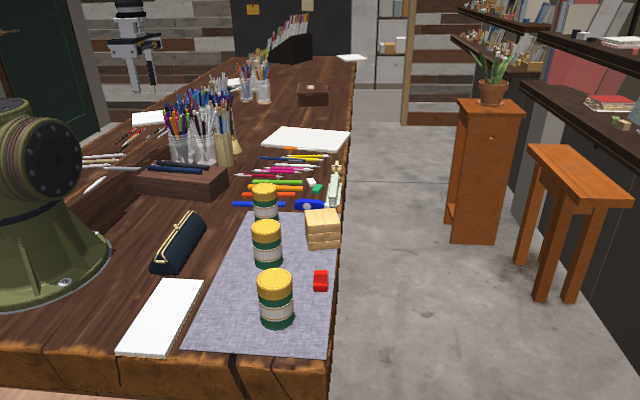

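The top view shows the lids at about (286,236), (358,236) and (426,232), the riser at (333,189) and the eraser at (388,202). In the side view the tins form a row, with the riser beyond them.

```bash
cat >> h.py <<'E'
def lids(c,z=.081):
    h=cv2.cvtColor(c['color'],cv2.COLOR_RGB2HSV)
    m=cv2.inRange(h,(22,150,100),(35,255,255))
    n,l,s,ce=cv2.connectedComponentsWithStats(m)
    return [(ce[i].round(1),s[i,4],ray(c,*ce[i],z).round(4)) for i in range(1,n) if s[i,4]>100]
def proj(c,p):
    T=np.array(c['camera_from_world']);q=T[:3,:3]@p+T[:3,3];s=q[:2]/q[2];s=s*(1+c['k1']*(s@s));K=np.array(c['intrinsics'])
    return (K[:2,:2]@s+K[:2,2]).round(1)
E
python3 - <<'E'
from h import *
c=cam('top');s=cam('side')
for a in lids(c): print(a,'side lid px',proj(s,a[2]),'base',proj(s,a[2]-[0,0,.078]))
h=cv2.cvtColor(c['color'],cv2.COLOR_RGB2HSV)
m=cv2.inRange(h,(8,60,140),(26,200,255))
m[:, :300]=0;m[:,360:]=0;m[:165]=0;m[215:]=0
ct=max(cv2.findContours(m,0,2)[0],key=cv2.contourArea)
r=cv2.minAreaRect(ct);print(r,cv2.boundingRect(ct))
b=cv2.boxPoints(r);P=np.array([ray(c,*p,.06) for p in b]);print(P.round(4),P.mean(0),np.linalg.norm(np.diff(P,axis=0),axis=1))
print('riser side px',proj(s,P.mean(0)))
for q in((388,202),(277,180)): print(ray(c,*q,.014))
hs=cv2.cvtColor(s['color'],cv2.COLOR_RGB2HSV)
for n,mm in(('lid',cv2.inRange(hs,(18,150,120),(35,255,255))),):
    k,l,st,ce=cv2.connectedComponentsWithStats(mm)
    for i in range(1,k):
        if st[i,4]>100: print('side',st[i],ce[i])
E
```

```text
(array([140.9, 184.1]), np.int32(169), array([0.5559, 0.4075, 0.081 ])) side lid px [301.4 134.9] base [302.3 160.8]
(array([150.4, 189.1]), np.int32(165), array([0.5441, 0.386 , 0.081 ])) side lid px [298.1 137.7] base [299.2 164. ]
(array([425.7, 231.7]), np.int32(400), array([ 0.4335, -0.2158,  0.081 ])) side lid px [274.1 277.9] base [277.4 318.2]
(array([286.4, 235.3]), np.int32(382), array([0.4342, 0.0874, 0.081 ])) side lid px [263.7 188.2] base [266.5 220.4]
(array([357.3, 235.8]), np.int32(399), array([ 0.4289, -0.0662,  0.081 ])) side lid px [265.2 225.9] base [268.4 261.9]
((333.0, 188.0), (26.0, 28.0), 90.0) (319, 175, 29, 27)
[[ 0.571   0.0119  0.06  ]
 [ 0.5693 -0.0515  0.06  ]
 [ 0.5096 -0.0489  0.06  ]
 [ 0.5113  0.0138  0.06  ]] [ 0.54030882 -0.01867419  0.06      ] [0.06338323 0.05973093 0.06270902]
riser side px [322.7 216.9]
[ 0.51264338 -0.14899411  0.014     ]
[0.57210592 0.10947431 0.014     ]
side [247   5  12  10 105] [252.45714286   9.18095238]
side [287 155  35   6 131] [306.40458015 156.93129771]
side [248 183  54  18 417] [265.66906475 190.48441247]
side [252 219  28  24 533] [265.26829268 230.27579737]
side [257 268  34  32 853] [273.56506448 283.56740914]
```

```bash
python3 -m pendant '[[[0,0,3.3],0],[[0,0,3.3],0],[[0,0,3.4],0]]' 1 25; python3 -m pendant '[[[2,-3,0],0.017],[[2,-3,0],0.017],[[2,-3,0],0.017],[[2,-3,0],0.017],[[2,-3,0],0.017],[[2,-3,0],0.017],[[2,-3,0],0.017],[[2,-3,0],0.017],[[2,-3,0],0.017],[[2,-3,0],0.017],[[2,-3,0],0.017],[[2,-3,0],0.017],[[2,-3,0],0.017],[[2,-3,0],0.017],[[2,-3,0],0.017],[[0,0,0],0],[[0,0,0],0],[[0,0,0],0],[[0,0,0],0]]'
```

```text
time_s: 0.45
ee_pos: [0.1374, 0.5321, 0.3064]
eef_rot: [-3.14, -0.0, 2.889]
force: [0.3, -0.3, 0.8]
grip_width: 0.0942
grip_force: 0.0
time_s: 2.03
ee_pos: [0.4371, 0.0834, 0.3055]
eef_rot: [3.141, 0.0, -3.138]
force: [0.5, -0.7, 0.1]
grip_width: 0.094
grip_force: 0.0
```

```bash
python3 -m pendant '[[[-0.3,0.4,-3],0],[[0,0,-3],0],[[0,0,-3],0],[[0,0,-3],0],[[0,0,-3],0],[[0,0,-3],0],[[0,0,-3],0],[[0,0,-2],0],[[0,0,-1.5],0],[[0,0,0],0],[[0,0,0],0],[[0,0,0],0]]'; python3 - <<'E'
from h import *
c=cam('side','s1.png')
E
```

```text
time_s: 3.03
ee_pos: [0.435, 0.0871, 0.0616]
eef_rot: [3.141, 0.002, -3.138]
force: [0.2, -0.2, 0.5]
grip_width: 0.094
grip_force: 0.0
```

View pics/s1.png

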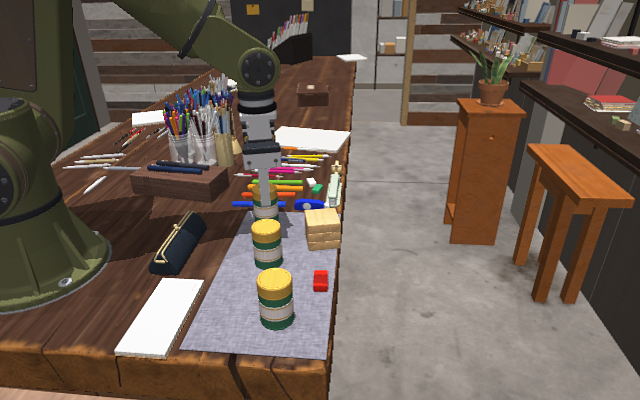

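The near finger at (264,190) lines up with the far tin, and the fingers straddle it. I'll lower, grip, and lift a little to weigh it.

```bash
cat > w.py <<'E'
from h import *
F=[]
for _ in range(6): ctrl.camera('top'); F.append(ctrl.get_obs()['force'])
o=ctrl.get_obs();print('F',np.mean(F,0).round(2),np.std(F,0).round(2),o['ee_pos'].round(4),o['grip_width'],o['grip_force'])
E
python3 -m pendant '[[[0,0,-1.2],0],[[0,0,-1.2],0],[[0,0,-1.0],0],[[0,0,0],0],[[0,0,0],0],[[0,0,0],0]]'; python3 w.py
python3 -m pendant '[[[0,0,0],0],[[0,0,0],0],[[0,0,0],0],[[0,0,0],0],[[0,0,0],0],[[0,0,0],0],[[0,0,0],0],[[0,0,0],0],[[0,0,0],0],[[0,0,0],0]]' 0 25
```

```text
time_s: 3.58
ee_pos: [0.435, 0.0866, 0.0272]
eef_rot: [3.141, 0.001, -3.139]
force: [0.3, 0.6, -0.0]
grip_width: 0.0943
grip_force: 0.0
F [ 0.25 -0.25  0.06] [0.49 0.38 0.4 ] [0.4347 0.0865 0.0267] 0.09406027962477552 0.0
time_s: 4.72
ee_pos: [0.4346, 0.0865, 0.0264]
eef_rot: [3.142, 0.0, -3.139]
force: [-1.0, 0.5, -0.3]
grip_width: 0.0518
grip_force: 25.0
```

```bash
python3 -m pendant '[[[0,0,0.5],0],[[0,0,1],0],[[0,0,1],0],[[0,0,1],0],[[0,0,0.5],0],[[0,0,0],0],[[0,0,0],0],[[0,0,0],0],[[0,0,0],0]]'; python3 w.py
```

```text
time_s: 5.47
ee_pos: [0.4343, 0.0865, 0.066]
eef_rot: [-3.142, -0.001, -3.139]
force: [0.8, 0.0, -0.6]
grip_width: 0.0519
grip_force: 25.0
F [-0.35  0.21 -1.15] [0.63 0.5  0.73] [0.4345 0.0865 0.0663] 0.051729428612423384 24.999690408585593
```

```bash
python3 w.py;python3 w.py; python3 -m pendant '[[[0,0,2.5],0],[[0,0,2.5],0],[[0,0,2.5],0],[[0,0,2],0],[[0,0,0],0],[[0,0,0],0]]';python3 w.py
```

```text
F [ 0.08  0.26 -0.98] [0.85 0.43 0.31] [0.4346 0.0865 0.0664] 0.05185350241629291 24.99970732955262
F [-0.17 -0.19 -0.96] [0.44 0.28 0.32] [0.4346 0.0865 0.0664] 0.052080178723577786 24.999686659430154
time_s: 6.87
ee_pos: [0.4348, 0.0866, 0.1618]
eef_rot: [3.141, 0.002, -3.139]
force: [0.2, 0.8, -1.6]
grip_width: 0.0516
grip_force: 25.0
F [-0.18 -0.04 -1.78] [0.51 0.47 0.55] [0.4342 0.0865 0.1606] 0.05206924544134194 24.999718742910773
```

About 1.2 N, so roughly 0.12 kg. That is inside the range the judging allows for the lightest tin. Carrying it to the riser.

```bash
python3 -m pendant '[[[0.6,-0.6,0],0],[[1.3,-1.3,0],0],[[1.3,-1.3,0],0],[[1.3,-1.3,0],0],[[1.3,-1.3,0],0],[[1.3,-1.3,0],0],[[1.3,-1.3,0],0],[[1.3,-1.3,0],0],[[0.6,-0.5,0],0],[[0.3,-0.3,0],0],[[0,0,0],0],[[0,0,0],0],[[0,0,0],0],[[0,0,0],0]]'; python3 - <<'E'
from h import *
c=cam('side');cv2.imwrite('pics/s2.png',cv2.resize(cv2.cvtColor(c['color'][100:300,200:440],4),None,fx=3,fy=3))
E
```

```text
time_s: 8.33
ee_pos: [0.5403, -0.018, 0.1616]
eef_rot: [3.142, 0.0, -3.139]
force: [-0.6, 1.1, -0.8]
grip_width: 0.0522
grip_force: 25.0
```

View pics/s2.png

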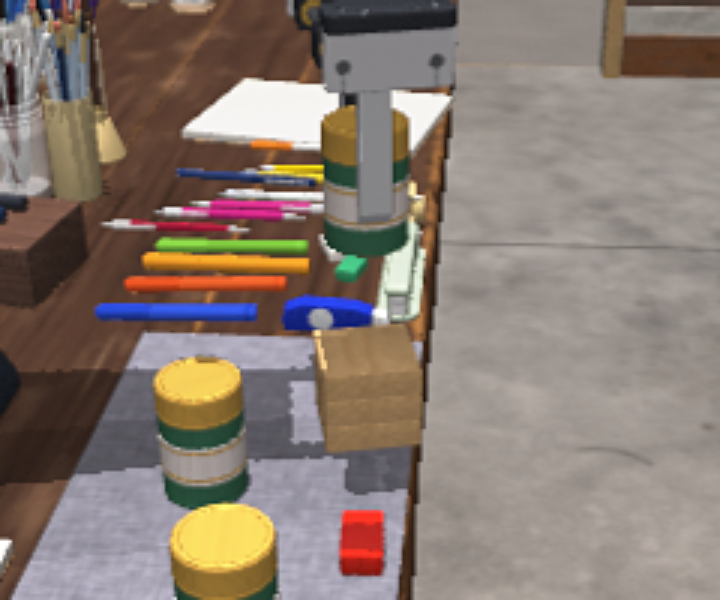

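The tin at (365,180) hangs over the riser top, whose centre is at about (367,350). Lowering it gently.

```bash
python3 -m pendant '[[[0,0,-1],0],[[0,0,-1.5],0],[[0,0,-1.5],0],[[0,0,-1.5],0],[[0,0,-1],0],[[0,0,-0.5],0],[[0,0,-0.3],0],[[0,0,-0.2],0],[[0,0,0],0],[[0,0,0],0],[[0,0,0],0]]'; python3 -m pendant '[[[0,0,-0.1],0],[[0,0,-0.1],0],[[0,0,-0.1],0],[[0,0,0],0],[[0,0,0],0],[[0,0,0],0]]'
```

```text
time_s: 9.3
ee_pos: [0.5408, -0.0185, 0.087]
eef_rot: [-3.141, 0.001, -3.139]
force: [-0.8, -0.2, -0.9]
grip_width: 0.0518
grip_force: 25.0
time_s: 9.8
ee_pos: [0.5406, -0.0185, 0.0835]
eef_rot: [-3.142, 0.0, -3.139]
force: [-0.0, -0.1, -0.1]
grip_width: 0.0521
grip_force: 25.0
```

```bash
python3 w.py; python3 -m pendant '[[[0,0,-0.05],0],[[0,0,0],0],[[0,0,0],0]]'; python3 w.py
```

```text
F [ 0.22  0.3  -0.45] [0.44 0.39 0.52] [ 0.5406 -0.0185  0.0835] 0.0517912673951679 24.999902467243373
time_s: 10.35
ee_pos: [0.5407, -0.0185, 0.0835]
eef_rot: [-3.142, 0.0, -3.139]
force: [-2.3, 0.3, 5.9]
grip_width: 0.0522
grip_force: 25.0
F [-1.98  0.32  5.5 ] [0.14 0.35 0.56] [ 0.5407 -0.0185  0.0835] 0.05211539805325524 25.00081902486272
```

Seated. Releasing and rising.

```bash
python3 -m pendant '[[[0,0,0],0],[[0,0,0],0],[[0,0,0],0]]' - 5; python3 -m pendant '[[[0,0,0],0],[[0,0,0],0],[[0,0,0],0],[[0,0,0],0],[[0,0,0],0],[[0,0,0],0],[[0,0,0],0],[[0,0,0],0]]' 1 25; python3 -m pendant '[[[0,0,1],0],[[0,0,2],0],[[0,0,3],0],[[0,0,3],0],[[0,0,3],0],[[0,0,0],0],[[0,0,0],0]]'; python3 -m pendant '[[[-1.9,-0.8,0],0],[[-1.9,-0.8,0],0],[[-1.9,-0.8,0],0],[[-1.9,-0.8,0],0],[[-1.9,-0.8,0],0],[[-1.7,-0.8,0],0],[[0,0,0],0],[[0,0,0],0],[[0,0,0],0]]'; python3 - <<'E'
from h import *
c=cam('top')
for z in(.081,.138):
  for a in lids(c,z):
    if a[0][0]>270: print(z,a)
c=cam('side');cv2.imwrite('pics/s3.png',cv2.resize(cv2.cvtColor(c['color'][100:300,200:440],4),None,fx=3,fy=3))
E
```

```text
time_s: 10.9
ee_pos: [0.5407, -0.0185, 0.0834]
eef_rot: [-3.141, 0.001, -3.139]
force: [-2.4, -0.1, 4.9]
grip_width: 0.0521
grip_force: 5.0
time_s: 11.57
ee_pos: [0.5405, -0.0185, 0.0829]
eef_rot: [-3.142, -0.0, -3.139]
force: [-0.6, -0.3, 0.1]
grip_width: 0.0934
grip_force: 0.0
time_s: 12.15
ee_pos: [0.5411, -0.0185, 0.205]
eef_rot: [-3.141, 0.003, -3.139]
force: [0.5, -0.7, 0.0]
grip_width: 0.0941
grip_force: 0.0
time_s: 12.9
ee_pos: [0.4288, -0.0663, 0.2026]
eef_rot: [3.141, -0.0, -3.14]
force: [-0.3, 0.3, 0.4]
grip_width: 0.0944
grip_force: 0.0
0.081 (array([335.4, 180.9]), np.int32(464), array([ 0.5518, -0.0232,  0.081 ]))
0.138 (array([335.4, 180.9]), np.int32(464), array([ 0.5394, -0.0193,  0.138 ]))
```

View pics/s3.png

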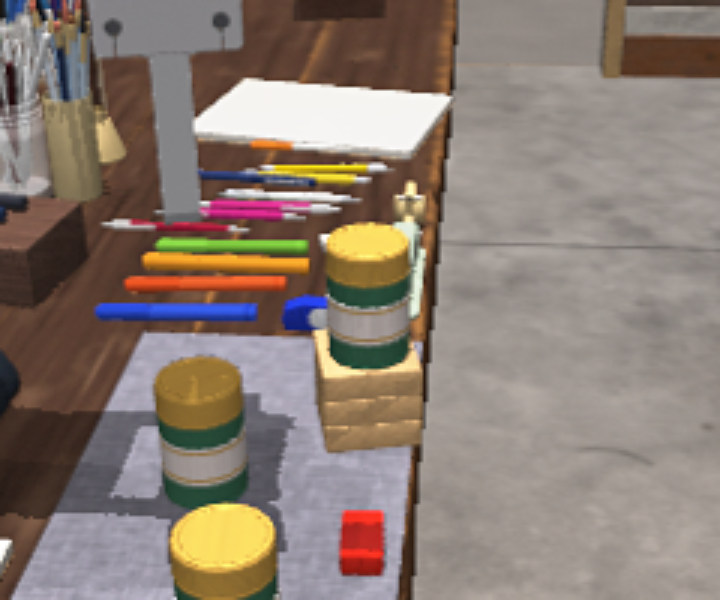

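The tin stands centred on the riser, with its lid at (368,240) in the crop and measured at (0.539, -0.019). Next I weigh the middle tin.

```bash
python3 -m pendant '[[[0,0,-2],0],[[0,0,-3],0],[[0,0,-3],0],[[0,0,-3],0],[[0,0,-2.6],0],[[0,0,-2],0],[[0,0,-1],0],[[0,0,-0.8],0],[[0,0,0],0],[[0,0,0],0],[[0,0,0],0]]'; python3 w.py
python3 -m pendant '[[[0,0,0],0],[[0,0,0],0],[[0,0,0],0],[[0,0,0],0],[[0,0,0],0],[[0,0,0],0],[[0,0,0],0],[[0,0,0],0],[[0,0,0],0],[[0,0,0],0]]' 0 30
python3 -m pendant '[[[0,0,0.3],0],[[0,0,0.5],0],[[0,0,0.8],0],[[0,0,0.8],0],[[0,0,0.6],0],[[0,0,0],0],[[0,0,0],0],[[0,0,0],0],[[0,0,0],0]]'; python3 w.py;python3 w.py
```

```text
time_s: 13.92
ee_pos: [0.4293, -0.0666, 0.0299]
eef_rot: [-3.141, 0.002, -3.139]
force: [-0.8, -0.5, 0.6]
grip_width: 0.0938
grip_force: 0.0
F [-0.04 -0.33  0.26] [0.51 0.3  0.48] [ 0.4287 -0.0666  0.0293] 0.0944911983805341 0.0
time_s: 15.05
ee_pos: [0.4286, -0.0665, 0.0289]
eef_rot: [-3.142, -0.0, -3.139]
force: [-0.1, -1.0, -0.3]
grip_width: 0.0513
grip_force: 30.0
time_s: 15.8
ee_pos: [0.4284, -0.0664, 0.0587]
eef_rot: [3.141, -0.001, -3.139]
force: [-0.3, 0.2, -3.5]
grip_width: 0.0515
grip_force: 30.0
F [ 0.15 -0.27 -2.66] [0.36 0.33 0.69] [ 0.4285 -0.0665  0.0588] 0.051552030710927135 29.99657371547073
F [-0.19 -0.27 -3.27] [0.53 0.57 0.51] [ 0.4286 -0.0665  0.0589] 0.05118244724759025 29.996795683982782
```

About 3.1 N, so this is the middle weight. Setting it back down.

```bash
python3 -m pendant '[[[0,0,-0.5],0],[[0,0,-0.8],0],[[0,0,-0.7],0],[[0,0,-0.4],0],[[0,0,-0.3],0],[[0,0,-0.1],0],[[0,0,-0.1],0],[[0,0,0],0],[[0,0,0],0],[[0,0,0],0]]';python3 w.py; python3 -m pendant '[[[0,0,-0.1],0],[[0,0,0],0],[[0,0,0],0]]'; python3 w.py
```

```text
time_s: 17.23
ee_pos: [0.4287, -0.0665, 0.0302]
eef_rot: [-3.141, 0.0, -3.139]
force: [-0.8, -0.1, -3.9]
grip_width: 0.0511
grip_force: 30.0
F [-0.15 -0.08 -3.14] [0.34 0.4  0.29] [ 0.4286 -0.0665  0.03  ] 0.05102291802414781 29.9965936539229
time_s: 17.78
ee_pos: [0.4286, -0.0665, 0.0289]
eef_rot: [-3.142, 0.0, -3.139]
force: [1.3, -0.0, -3.4]
grip_width: 0.0511
grip_force: 30.0
F [ 0.36  0.11 -2.73] [0.55 0.34 0.33] [ 0.4285 -0.0665  0.0289] 0.05140067810084721 29.99670463032089
```

```bash
python3 -m pendant '[[[0,0,-0.05],0],[[0,0,0],0],[[0,0,0],0]]'; python3 -m pendant '[[[0,0,-0.03],0],[[0,0,0],0],[[0,0,0],0]]'; python3 w.py
```

```text
time_s: 18.33
ee_pos: [0.4287, -0.0665, 0.0289]
eef_rot: [-3.141, 0.0, -3.139]
force: [-3.2, -0.0, 6.5]
grip_width: 0.0511
grip_force: 30.0
time_s: 18.58
ee_pos: [0.4287, -0.0665, 0.0289]
eef_rot: [-3.142, 0.0, -3.139]
force: [-4.8, 0.9, 11.2]
grip_width: 0.0513
grip_force: 30.0
F [-5.29  0.6  11.88] [0.24 0.49 0.7 ] [ 0.4287 -0.0665  0.0289] 0.051146701023552496 30.002326524700038
```

```bash
python3 -m pendant '[[[0,0,0],0],[[0,0,0],0],[[0,0,0],0]]' - 5; python3 -m pendant '[[[0,0,0],0],[[0,0,0],0],[[0,0,0],0],[[0,0,0],0],[[0,0,0],0],[[0,0,0],0],[[0,0,0],0],[[0,0,0],0]]' 1 35; python3 -m pendant '[[[0,0,1],0],[[0,0,2],0],[[0,0,3],0],[[0,0,3],0],[[0,0,3],0],[[0,-2,0],0],[[0,-3,0],0],[[0.5,-3,0],0],[[0,-3,0],0],[[0,-2.5,0],0],[[0,-1.4,0],0],[[0,0,0],0],[[0,0,0],0],[[0,0,0],0]]'; python3 - <<'E'
from h import *
c=cam('top')
for a in lids(c):
    if a[0][0]>270: print(a)
c=cam('side','s4.png')
E
```

```text
time_s: 19.13
ee_pos: [0.4289, -0.0666, 0.0286]
eef_rot: [-3.141, 0.001, -3.139]
force: [-1.5, 0.6, 7.1]
grip_width: 0.0517
grip_force: 5.0
time_s: 19.8
ee_pos: [0.4286, -0.0665, 0.0281]
eef_rot: [3.142, -0.0, -3.139]
force: [0.4, -0.1, 1.1]
grip_width: 0.0941
grip_force: 0.0
time_s: 20.97
ee_pos: [0.4335, -0.2147, 0.1485]
eef_rot: [3.141, 0.0, -3.139]
force: [0.3, 1.1, 0.1]
grip_width: 0.094
grip_force: 0.0
(array([335.3, 180.9]), np.int32(460), array([ 0.5519, -0.0231,  0.081 ]))
(array([357.2, 235.8]), np.int32(401), array([ 0.4289, -0.0659,  0.081 ]))
```

View pics/s4.png

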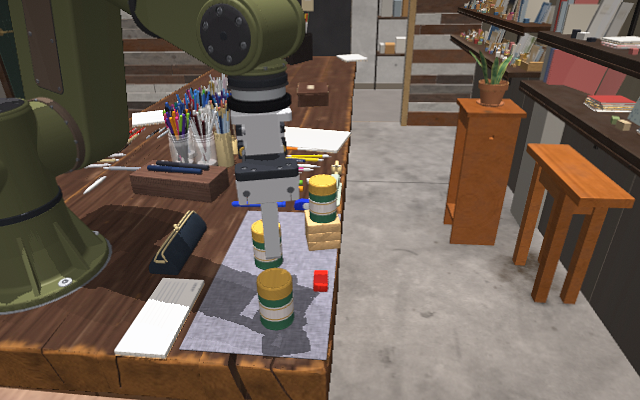

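The middle tin stands on the mat at (266,245) and the riser tin at (322,200), both upright. The gripper is above the last tin at (275,298). I'll pick that one up.

```bash
python3 -m pendant '[[[0,-0.1,-2],0],[[0,0,-3],0],[[0,0,-3],0],[[0,0,-2.2],0],[[0,0,-1.2],0],[[0,0,-0.6],0],[[0,0,0],0],[[0,0,0],0],[[0,0,0],0]]'
python3 -m pendant '[[[0,0,0],0],[[0,0,0],0],[[0,0,0],0],[[0,0,0],0],[[0,0,0],0],[[0,0,0],0],[[0,0,0],0],[[0,0,0],0],[[0,0,0],0],[[0,0,0],0]]' 0 40
python3 -m pendant '[[[0,0,0.3],0],[[0,0,0.5],0],[[0,0,0.8],0],[[0,0,0.8],0],[[0,0,0.6],0],[[0,0,0],0],[[0,0,0],0],[[0,0,0],0],[[0,0,0],0]]'; python3 w.py
```

```text
time_s: 21.82
ee_pos: [0.4342, -0.2166, 0.0292]
eef_rot: [-3.141, 0.001, -3.139]
force: [0.3, 0.4, -0.3]
grip_width: 0.0938
grip_force: 0.0
time_s: 22.65
ee_pos: [0.4336, -0.2166, 0.0282]
eef_rot: [-3.141, 0.0, -3.139]
force: [0.4, -1.3, 0.2]
grip_width: 0.0522
grip_force: 40.0
time_s: 23.4
ee_pos: [0.4334, -0.2164, 0.0578]
eef_rot: [3.141, -0.001, -3.139]
force: [-0.7, -0.3, -7.6]
grip_width: 0.0517
grip_force: 40.0
F [-0.1  -0.23 -7.03] [0.45 0.41 0.42] [ 0.4335 -0.2165  0.058 ] 0.051954598784751775 39.99762989580631
```

7 N, so this is the heaviest. Lifting it.

```bash
python3 -m pendant '[[[0,0,1],0],[[0,0,1.8],0],[[0,0,2],0],[[0,0,2],0],[[0,0,2],0],[[0,0,2],0],[[0,0,2],0],[[0,0,2],0],[[0,0,1.5],0],[[0,0,0.7],0],[[0,0,0],0],[[0,0,0],0],[[0,0,0],0],[[0,0,0],0],[[0,0,0],0],[[0,0,0],0],[[0,0,0],0],[[0,0,0],0]]'; python3 - <<'E'
from h import *
cam('side','s5.png')
E
```

```text
time_s: 25.2
ee_pos: [0.4335, -0.2165, 0.228]
eef_rot: [3.142, -0.0, -3.139]
force: [-0.4, 0.2, -6.9]
grip_width: 0.0519
grip_force: 40.0
```

View pics/s5.png

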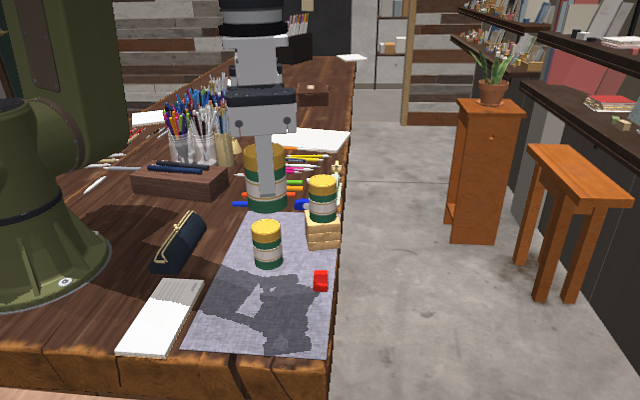

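The heaviest tin is held upright at (265,175). The lightest is on the riser at (322,200) and the third is on the mat at (266,245).

```bash
python3 -c "
from station import ctrl
print(ctrl.hand_in())"
```

```text
the job is handed in; nothing more can be done
None
```

Handed in at about 25 s: the lightest tin (about 1.2 N) stands centred on the riser, the heaviest (about 7 N) is held upright about 20 cm above the counter, and the third (about 3.1 N) stands on the mat; the hand-in returned no verdict.

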